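# Fasten the access cover with its quarter-turn stud

### The arm

A 6-joint arm with a two-finger parallel gripper is mounted at the origin on a cart in front of the work surface, level with it; the furniture and walls round the work are solid. World frame = base frame: x ahead of the robot, y to its left, z up, the work surface at z = 0. Lengths are in mm, angles in rad, forces in N, time in s.
With the tool pointing down it reaches from about 300 to 825 mm from the base axis. Payload 5.4 kg.
Tool frame: the origin (TCP) lies at the very end of the fingers, on their centre line; the grasp point (between the pads) lies 19 mm behind it; z points along the fingers, y is the line along which they close (so a half turn about z gives the same grasp; the last joint's range is limited). The gripper opens to 92 mm and grips with 3 to 60 N. Pads are 20 mm wide; open, the fingers measure 128 mm over their backs; the gripper's body (75 mm by 189 mm) begins 69 mm behind the grasp point.
Start: joints at [1.033, 0.158, 1.597, -0, 1.386, -0.21], TCP at [185.137, 544.362, 190.801] pointing down, gripper open.
Joint ranges: [-2.91, 2.91], [-0.94, 2.29], [0.18, 2.7], [-1.29, 4.43], [0.17, 2.64], [-3, 3]. Speed limits (rad/s): [2.57, 2.57, 3.14, 3.14, 3.14, 3.14].

### API

Orientations are given as a unit quaternion [x, y, z, w].
In Python, from station import r gives the robot as it stands. The module is installed in compiled form; this text tells all that it offers.
- The arm moves only by the shell command python3 -m jog 'ROWS' [FORCE]. ROWS is text: rows parted by semicolons, each of 7 numbers parted by spaces: the shift along the tool's x, y, z in m, then the turn, a rotation vector about the tool's x, y, z in degrees, then the finger opening in m, from 0 to 0.0919. In form: tx ty tz ax ay az claw; .... A call has 1 to 10 rows; each row shifts and turns the commanded pose from where the row before left it, along the tool's axes as they then stand; what a row does not reach is not made up. A row lasts 1/10 s, in which the tool goes at most 50 mm and 8.59 degrees, less where a joint would pass 70% of its speed; a pose out of reach is approached as far as the arm can. A call with a gripper value outside its range is refused whole. The fingers move at their own pace and stop on an object; FORCE is the grip in N (left out, the last holds). Time passes only in rows, so rows that do not move let the fingers close. It gives the time, the measured TCP pose, the force, the opening and the grip force at its end, in the units of the state.
- r.sense(): the state, without advancing time (a new reading comes with each control period).
- r.get_image(name): name is "side" or "top" or "wrist"; returns a dict with "color" (384x512x3 uint8, red, green, blue), "fx", "fy", "cx", "cy" (pixels), "cam_to_world" (4x4, takes a point from camera to world coordinates); the wrist camera has in their place "T_tool_cam" (4x4, takes a point from camera to tool coordinates, whose origin is the TCP and whose axes are the flange's). Camera axes: x right, y up, looking along -z (the intrinsics and any distortion apply to the point x, -y, -z); pixel columns grow to the right and rows downward; lengths in mm; the calibration is good to about 2 mm. A picture is of the moment at which its call begins: read the wrist's pose just before it. There is no depth.
- r.job_done(): hands the job in; it is judged then, once.
The state is a dict: "time_s": time; "qpos": joint angles; "joint_vel": joint speeds; "effort": joint torques, N m; "ee_pos": TCP position; "eef_rot": TCP orientation; "ft_force": force on the tool from outside, world axes, zero at the start; "ft_torque": the same for the moment, N m; "finger_gap": finger opening in mm; "grasp_force": force on a finger pad.
Only numpy, scipy, OpenCV 4.12 (cv2) and the standard library are available. Lean on these libraries where they do the work, as an engineer would, in place of code of your own. Each camera call takes 0.05 s, during which the arm holds its last target. There are 200 camera calls.

### The job

The instrument box is ready to go back together: swing its hinged access cover fully shut, then push the sprung wing stud in and turn it clockwise until it locks, and let go. The slot the stud drops into cannot be seen once the cover is down, so feel for it with light pressure and never force the stud; leave the other tools on the table where they lie.

Things in the scene. Friction and masses are not known exactly. Their poses are not given: they have to be found in the camera images.
- case: grey instrument box fixed to the table, 150 x 120 mm in plan and 52 mm high, open on top. Origin at the centre of its underside; x points from the vented front wall to the hinge side, y to the left, z up. It does not move
- cover (a joint): angle of the bare-metal hinged cover, rad: 0 = shut flat on the box, grows as its front edge swings up (starts 0.5 to 1.0). Hinge line along the case's y, at case x = +72 mm, z = 52.5 mm, on the cover's underside. Cover 5 mm thick, 122 mm wide, front edge 157 mm from the hinge line. Stiff hinge: it stays where left; 2 to 4 N at the front edge swings it shut
- cover_edge (a point): point on the cover's upper face, mid-width, 12 mm in from its front edge and 145 mm from the hinge line: the place to push it shut. Axes as the case's when shut
- fastener: the flat round ferrule (26 mm across, standing 2.5 mm above the cover) in which the stud slides. Origin on the stud's axis at the cover's underside, 90 mm from the hinge line, mid-width; z is the stud's axis, out of the cover
- wing_top (a point): centre of the top of the stud's black wing grip: a bar 10 mm thick (its x), 40 mm long (its y), 26 mm tall below this point; z along the stud's axis, outward. At rest it stands 43 mm above the cover's upper face and goes in by up to 13.5 mm, so take the wing with the fingertips at least 16 mm above the cover
- stud (a joint): how far the stud is in, m: 0 = out, 0.0135 = stop. Spring: 3 N at rest, +0.45 N per mm. Its hidden cross pin (24 mm long, 4 mm thick, parallel to the wing) meets a receptacle plate at 1.5 mm (rigid) unless lined up with the plate's slot; then it goes on in. Past 11.5 mm the pin is below the plate and can turn; locked, the spring has lifted it back into a notch and this reads about 0.0085
- wing (a joint): wing and stud angle, rad, clockwise from above; 0 = wing parallel to the hinge line. Starts -0.12 to 0, stays where left. The slot lies somewhere from 0.08 to 0.62 (differs each time, entered within 0.08), the notch 1.57 clockwise of it with a solid stop just past it. Let go part-way round with the pin below the plate, it stays and can be taken again
- side_cutter: blue-handled side cutters, 146 mm long, lying behind the box; leave alone. Origin at the centre of their underside
- tape_electrical: roll of black tape, 62 mm across, 19 mm high, behind the box; leave alone. Origin at the centre of its underside
- hex_key: bent steel hex key, 92 x 30 mm, 5 mm thick, lying on the table in front of the box; leave alone. Origin at the centre of its underside

How it is judged:
By the outcome, as a careful person would: the job done as asked, in the order asked, and still so for the second after the job is handed in, with the robot touching nothing.
It also fails if it takes over 72 s, if anything falls off the work surface, if the arm or the gripper's body presses on something with over 40 N, if the wrist force passes 120 N, or if a joint passes its speed limit or range.

## Working session

There is one attempt and no reset: what is moved stays moved. The work goes in short steps, Python scripts to look and compute and a shell command to move; the robot and the scene stay as the last step left them, time stands still between calls to the robot, and variables do not carry over. Pictures are saved under pics/ and viewed, at most 10 in all, crops included, and the job is handed in when it is done.

```bash
mkdir -p pics
python3 - <<'E'
from station import r
import cv2,numpy as np
s=r.sense();print({k:np.round(v,3).tolist() for k,v in s.items()})
for n in("side","top"):
    i=r.get_image(n);cv2.imwrite(f"pics/{n}0.png",cv2.cvtColor(i["color"],cv2.COLOR_RGB2BGR))
    print(n,i["fx"],i["fy"],i["cx"],i["cy"],np.round(i["cam_to_world"],3).tolist(),[k for k in i])
i=r.get_image("wrist");print({k:np.round(i[k],3).tolist() for k in i if k!="color"})
E
```

```text
{'time_s': 0.0, 'qpos': [1.033, 0.159, 1.598, -0.0, 1.386, -0.21], 'joint_vel': [0.0, -0.002, 0.002, 0.001, 0.001, 0.0], 'effort': [0.001, -38.556, -32.211, 0.07, 0.038, -0.0], 'ee_pos': [184.82, 543.781, 189.831], 'eef_rot': [0.163, 0.987, -0.001, -0.0], 'ft_force': [-0.488, 1.223, 0.307], 'ft_torque': [-0.012, -0.007, -0.013], 'grasp_force': 0.0, 'finger_gap': 92.095}
side 488.4571895263122 488.4571895263122 266.5466990522788 196.53778797094375 [[0.999, -0.029, 0.041, 595.662], [0.049, 0.388, -0.921, -598.558], [0.011, 0.921, 0.388, 432.89], [0.0, 0.0, 0.0, 1.0]] ['color', 'fx', 'fy', 'cx', 'cy', 'cam_to_world']
top 449.040777413475 449.040777413475 263.5788041100573 191.14447829776327 [[0.017, 0.987, -0.159, 418.095], [-0.999, 0.011, -0.042, 196.414], [-0.039, 0.159, 0.986, 934.227], [0.0, 0.0, 0.0, 1.0]] ['color', 'fx', 'fy', 'cx', 'cy', 'cam_to_world']
{'fx': 285.581, 'fy': 285.581, 'cx': 255.603, 'cy': 188.889, 'T_tool_cam': [[0.0, 0.97, 0.243, 67.206], [1.0, -0.0, 0.0, -0.624], [0.0, 0.243, -0.97, -194.405], [0.0, 0.0, 0.0, 1.0]]}
```

View pics/side0.png

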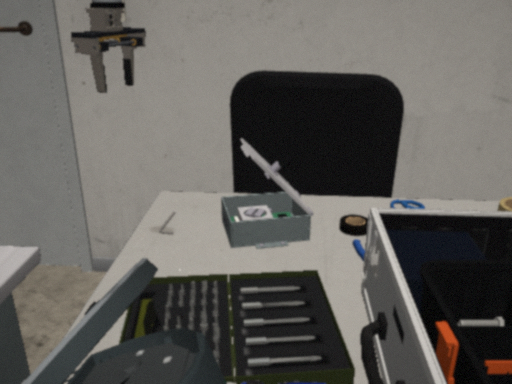

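View pics/top0.png

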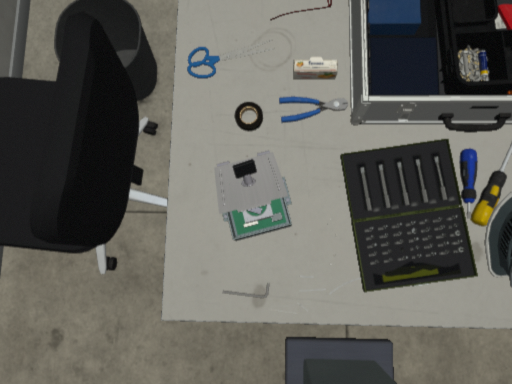

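The top view shows the box at about (260,195), its hinge at the upper side (+x), with the cover half open. The wing is at (244,168). The side view shows the cover leaning from the hinge at (308,210) to its front edge at (242,142). I'll zoom in on both.

Run:
```python
import cv2,numpy as np
a=cv2.imread("pics/top0.png")[140:250,200:310];b=cv2.imread("pics/side0.png")[130:255,210:320]
a=cv2.resize(a,(396,396),interpolation=cv2.INTER_CUBIC);b=cv2.resize(b,None,fx=3.6,fy=3.6,interpolation=cv2.INTER_CUBIC)
c=np.zeros((450,800,3),np.uint8);c[:396,:396]=a;c[:b.shape[0],400:400+b.shape[1]]=b
cv2.imwrite("pics/c1.png",c)
```

```text
(no output)
```

View pics/c1.png

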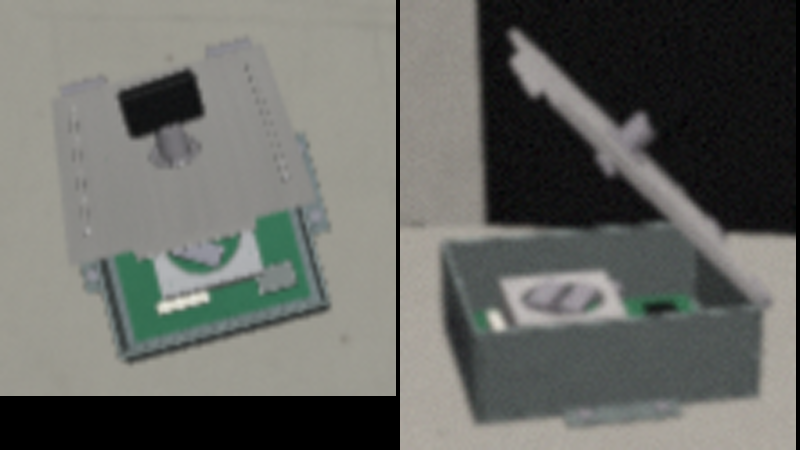

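```bash
cat > h.py <<'E'
from station import r
import numpy as np
C={}
def cam(n):
    if n not in C: C[n]=r.get_image(n)
    return C[n]
def ray(n,u,v,M=None):
    i=cam(n);M=i["cam_to_world"] if M is None else M
    d=M[:3,:3]@np.array([(u-i["cx"])/i["fx"],-(v-i["cy"])/i["fy"],-1]);return M[:3,3],d
def onz(n,u,v,z,M=None):
    o,d=ray(n,u,v,M);return o+d*(z-o[2])/d[2]
def tri(a,b):
    (o,d),(p,e)=a,b
    t=np.linalg.lstsq(np.c_[d,-e],p-o,rcond=None)[0];P=o+d*t[0];Q=p+e*t[1];return (P+Q)/2,np.linalg.norm(P-Q)
E
python3 - <<'E'
from h import *
np.set_printoptions(precision=1,suppress=True)
T=lambda x,y:(200+x/3.6,140+y/3.6)
S=lambda x,y:(210+(x-400)/3.6,130+y/3.6)
for n,p,z in[("front L",T(128,358),0),("front L",T(126,352),52),("front R",T(327,307),52),("hinge L",T(57,97),57),("hinge R",T(262,45),57)]: print(n,onz("top",*p,z))
for n,p,z in[("nearfront",S(473,335),52),("nearhinge",S(765,303),52),("farfront",S(443,242),52),("nf bot",S(480,420),0),("nh bot",S(757,395),0)]: print(n,onz("side",*p,z))
print("edge R corner",tri(ray("side",*S(512,33)),ray("top",*T(302,203))))
E
```

```text
front L [466.  292.3   0. ]
front L [466.5 288.1  52. ]
front R [492.6 178.9  52. ]
hinge L [607.2 330.1  57. ]
hinge R [637.8 216.3  57. ]
nearfront [497.  178.1  52. ]
nearhinge [642.3 226.2  52. ]
farfront [466.7 293.8  52. ]
nf bot [498.7 186.4   0. ]
nh bot [640.5 223.4   0. ]
edge R corner (array([521.7, 192.9, 203.2]), np.float64(10.954253469046792))
```

```bash
cat >> h.py <<'E'
from scipy.spatial.transform import Rotation as R
yaw=np.radians(15.5);c0=np.array([552,254.,0])
X=np.array([np.cos(yaw),np.sin(yaw),0]);Y=np.array([-X[1],X[0],0]);Z=np.array([0,0,1.])
W=lambda x,y,z:c0+x*X+y*Y+z*Z
def go(p,ang=None):
    "shift in tool axes (mm) and turn about tool z (deg cw) to reach p, tool-y at world angle ang deg"
    s=r.sense();Q=R.from_quat(s["eef_rot"]).as_matrix();ty=np.degrees(np.arctan2(Q[1,1],Q[0,1]))
    print("pos",s["ee_pos"].round(1) if hasattr(s["ee_pos"],"round") else s["ee_pos"],"tool-y",round(ty,1),"z",Q[:,2].round(3),"shift",(Q.T@(np.asarray(p)-s["ee_pos"])).round(1),"turn cw",None if ang is None else round(ty-ang,1))
E
python3 - <<'E'
from h import *
np.set_printoptions(precision=2,suppress=True)
S=lambda x,y:(210+(x-400)/3.6,130+y/3.6)
for q in [(512,30),(519,38),(765,303)]:
    o,d=ray("side",*S(*q)); p0=W(0,-61,0); t=np.dot(p0-o,Y)/np.dot(d,Y);p=o+d*t-c0
    h=72-p@X;z=p[2]-52.5;print("from hinge",h,z,np.arctan2(z,h),np.hypot(h,z))
# top: front edge corners
T=lambda x,y:(200+x/3.6,140+y/3.6)
for th in (.6,.7,.75,.8,.85,.9,1.):
    l=W(72-157*np.cos(th)+5*np.sin(th),0,52.5+157*np.sin(th)+5*np.cos(th))
    z=l[2]; print(th,[((onz("top",*T(*q),z)-l)@X).round(1) for q in((70,262),(300,205))],[((onz("top",*T(*q),z)-l)@Y).round(1) for q in((70,262),(300,205))])
go(W(72-157*.72-0,0,230),18)
E
```

```text
from hinge 124.72387863776706 154.5569418857596 0.8918156447070622 198.60486949600838
from hinge 121.48887386132085 150.57444346367066 0.8919010007206587 193.47405380692803
from hinge -4.2057626816975215 4.408529390974422 2.332660429362516 6.092911547515263
0.6 [np.float64(23.9), np.float64(22.3)] [np.float64(63.9), np.float64(-52.8)]
0.7 [np.float64(12.2), np.float64(10.7)] [np.float64(62.6), np.float64(-52.3)]
0.75 [np.float64(6.0), np.float64(4.5)] [np.float64(62.0), np.float64(-52.1)]
0.8 [np.float64(-0.4), np.float64(-1.9)] [np.float64(61.5), np.float64(-51.9)]
0.85 [np.float64(-7.1), np.float64(-8.6)] [np.float64(60.9), np.float64(-51.6)]
0.9 [np.float64(-14.0), np.float64(-15.5)] [np.float64(60.4), np.float64(-51.4)]
1.0 [np.float64(-28.3), np.float64(-29.8)] [np.float64(59.5), np.float64(-51.1)]
pos [185.1 544.3 190.6] tool-y 71.2 z [-0. -0. -1.] shift [-406.9 -179.8  -39.4] turn cw 53.2
```

Run:
```python
from h import *
i=cam("side")
def px(P):
    M=np.linalg.inv(i["cam_to_world"]);p=M[:3,:3]@P+M[:3,3]
    u,v=i["cx"]-i["fx"]*p[0]/p[2],i["cy"]+i["fy"]*p[1]/p[2];return round((u-210)*3.6+400),round((v-130)*3.6)
for th in (.7,.8,.9):
    e=lambda y,l:W(72-l*np.cos(th)+5*np.sin(th),y,52.5+l*np.sin(th)+5*np.cos(th))
    print(th,[px(e(y,l)) for y,l in((-61,0),(-61,157),(61,157),(61,0))])
```

```text
0.7 [(763, 304), (529, 131), (488, 56), (699, 216)]
0.8 [(764, 305), (552, 107), (508, 35), (699, 216)]
0.9 [(764, 305), (578, 85), (530, 16), (700, 217)]
```

```bash
python3 -m jog '0 0 -0.02 0 0 0 0;-0.035 -0.015 -0.01 0 0 0 0;-0.035 -0.015 0 0 0 0 0;-0.035 -0.015 0 0 0 0 0;-0.035 -0.015 0 0 0 0 0;-0.035 -0.015 0 0 0 0 0;-0.035 -0.015 0 0 0 0 0;-0.035 -0.015 0 0 0 0 0;-0.035 -0.015 0 0 0 0 0;-0.035 -0.015 0 0 0 0 0' 15
python3 -m jog '0 0 0 0 0 7.5 0;0 0 0 0 0 7.5 0;0 0 0 0 0 7.5 0;0 0 0 0 0 7.5 0;0 0 0 0 0 7.5 0;0 0 0 0 0 7.5 0;0 0 0 0 0 7.5 0;0 0 0 0 0 0 0'
python3 - <<'E'
from h import *
go(W(-7.4,0,178),19);print(r.sense()["ft_force"])
E
```

```text
time_s: 1.4
ee_pos: [440.9, 313.9, 220.9]
eef_rot: [0.163, 0.987, 0.0, 0.0]
ft_force: [0.0, 0.8, -0.6]
finger_gap: 13.9
grasp_force: 0.0
time_s: 2.2
ee_pos: [439.9, 315.1, 220.8]
eef_rot: [0.583, 0.813, 0.0, -0.0]
ft_force: [0.4, 0.1, -0.9]
finger_gap: 0.5
grasp_force: 0.0
pos [439.9 315.1 220.8] tool-y 18.7 z [ 0.  0. -1.] shift [-93.4  79.2  42.8] turn cw -0.3
[ 0.41012052  0.12825981 -0.85012522]
```

```bash
python3 -m jog '-0.03 0.025 0 0 0 0 0;-0.03 0.027 0 0 0 0 0;-0.033 0.027 0.01 0 0 0 0;0 0 0.02 0 0 0 0;0 0 0.01 0 0 0 0;0 0 0.005 0 0 0 0;0 0 0.005 0 0 0 0;0 0 0.005 0 0 0 0;0 0 0 0 0 0 0'
python3 - <<'E'
from h import *
import cv2
go(W(-7.4,0,160),19)
cv2.imwrite("pics/side1.png",cv2.cvtColor(cv2.resize(r.get_image("side")["color"][90:260,170:350],None,fx=3,fy=3),cv2.COLOR_RGB2BGR))
E
```

```text
time_s: 3.1
ee_pos: [544.0, 252.8, 165.6]
eef_rot: [0.582, 0.813, -0.0, -0.0]
ft_force: [0.6, -0.0, 0.1]
finger_gap: 0.4
grasp_force: 0.0
pos [544.  252.8 165.6] tool-y 18.8 z [-0. -0. -1.] shift [-1.   0.5  5.6] turn cw -0.2
```

View pics/side1.png

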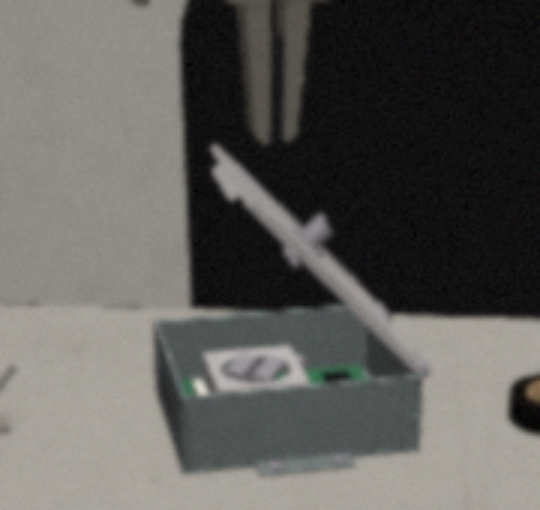

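The closed fingertips sit just above the cover at about (282,140), slightly behind its front edge at (215,150). I'll shift 8 mm forward and follow the arc down.

```bash
python3 -m jog '0 -0.008 0.004 0 0 0 0;0 -0.005 0.005 0 0 0 0;0 -0.005 0.005 0 0 0 0;0 -0.005 0.006 0 0 0 0;0 -0.004 0.006 0 0 0 0;0 -0.004 0.006 0 0 0 0;0 -0.004 0.006 0 0 0 0;0 -0.004 0.006 0 0 0 0;0 -0.003 0.006 0 0 0 0'
python3 -m jog '0 -0.003 0.007 0 0 0 0;0 -0.003 0.007 0 0 0 0;0 -0.003 0.007 0 0 0 0;0 -0.002 0.007 0 0 0 0;0 -0.002 0.007 0 0 0 0;0 -0.001 0.007 0 0 0 0;0 -0.001 0.007 0 0 0 0'
```

```text
time_s: 4.05
ee_pos: [500.2, 238.5, 116.2]
eef_rot: [0.582, 0.813, -0.004, -0.003]
ft_force: [-16.5, -2.8, 15.8]
finger_gap: 0.2
grasp_force: 10.0
time_s: 4.75
ee_pos: [490.3, 233.9, 66.1]
eef_rot: [0.583, 0.813, -0.0, -0.0]
ft_force: [-1.8, -0.1, 3.3]
finger_gap: 0.6
grasp_force: 1.8
```

```bash
python3 - <<'E'
from h import *
go(W(72-134,0,57.5),19)
E
python3 -m jog '0 0 0.003 0 0 0 0;0 0 0 0 0 0 0'
```

```text
pos [490.3 233.9  66.1] tool-y 18.7 z [-0.001 -0.    -1.   ] shift [2.7 3.  8.6] turn cw -0.3
time_s: 4.95
ee_pos: [490.2, 233.9, 62.8]
eef_rot: [0.583, 0.813, -0.0, -0.0]
ft_force: [-0.4, -0.3, 0.1]
finger_gap: 0.1
grasp_force: 0.0
```

```bash
python3 -m jog '0 0 0.002 0 0 0 0;0 0 0.002 0 0 0 0;0 0 0.001 0 0 0 0;0 0 0 0 0 0 0'; python3 -m jog '0 0 0.001 0 0 0 0;0 0 0.001 0 0 0 0;0 0 0 0 0 0 0'
```

```text
time_s: 5.35
ee_pos: [490.7, 234.1, 58.8]
eef_rot: [0.583, 0.813, 0.0, 0.0]
ft_force: [-0.7, -0.2, -0.0]
finger_gap: 0.4
grasp_force: 0.5
time_s: 5.65
ee_pos: [490.5, 234.1, 56.7]
eef_rot: [0.583, 0.813, -0.0, -0.0]
ft_force: [-0.8, -1.0, 1.9]
finger_gap: 0.6
grasp_force: 1.0
```

```bash
python3 -m jog '0 0 0.001 0 0 0 0;0 0 0.001 0 0 0 0;0 0 0 0 0 0 0'; python3 -m jog '0 0 0.001 0 0 0 0;0 0 0.000 0 0 0 0'
```

```text
time_s: 5.95
ee_pos: [490.5, 234.1, 54.6]
eef_rot: [0.583, 0.813, -0.0, -0.0]
ft_force: [-0.2, 0.3, 1.6]
finger_gap: 0.4
grasp_force: 0.9
time_s: 6.15
ee_pos: [490.5, 234.1, 53.7]
eef_rot: [0.583, 0.813, -0.0, -0.0]
ft_force: [-1.1, -1.2, 1.8]
finger_gap: 0.2
grasp_force: 1.0
```

Run:
```python
from h import *
import cv2
a=cv2.resize(r.get_image("side")["color"][150:260,190:330],(400,314))
b=cv2.resize(r.get_image("wrist")["color"],(400,300))
c=np.zeros((314,800,3),np.uint8);c[:,:400]=a;c[:300,400:]=b
cv2.imwrite("pics/c2.png",c[:,:,::-1])
```

```text
(no output)
```

View pics/c2.png

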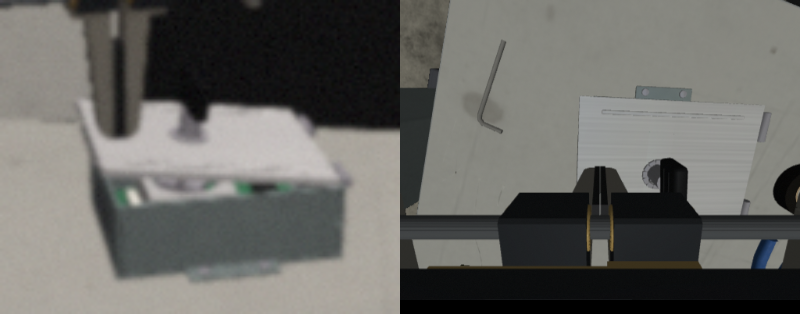

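Run:
```python
from h import *
i=cam("side")
def px(P):
    M=np.linalg.inv(i["cam_to_world"]);p=M[:3,:3]@P+M[:3,3]
    u,v=i["cx"]-i["fx"]*p[0]/p[2],i["cy"]+i["fy"]*p[1]/p[2];return round((u-190)*2.857),round((v-150)*2.857)
p=r.sense()["ee_pos"];print(p,px(np.array(p)), (p-c0)@X,(p-c0)@Y)
for z in(60,70,80):print(z,px(np.array([p[0],p[1],z])))
for th in (0,.05,.1,.15):
    e=lambda y,l:W(72-l*np.cos(th)+5*np.sin(th),y,52.5+l*np.sin(th)+5*np.cos(th))
    print(th,[px(e(y,l)) for y,l in((-61,0),(-61,157),(61,157),(61,0),(0,145))])
print([px(W(x,y,52)) for x,y in((-75,-60),(75,-60),(-75,60))])
```

```text
[490.63072755 234.1064351   53.690284  ] (115, 169) -64.45362380247542 -2.7698202527255584
60 (115, 160)
70 (115, 146)
80 (115, 132)
0 [(341, 183), (97, 204), (72, 129), (290, 113), (102, 163)]
0.05 [(341, 183), (97, 193), (72, 119), (290, 113), (102, 153)]
0.1 [(341, 183), (98, 181), (73, 108), (291, 113), (103, 143)]
0.15 [(342, 183), (100, 169), (75, 98), (291, 113), (105, 132)]
[(113, 210), (344, 190), (87, 136)]
```

The side view puts the cover at about 0.12 rad, with its front corners at (78,103) and (100,177). The reported fingertip is below the cover's plane, so I don't trust this contact. I'll back straight up and check.

```bash
python3 -m jog '0 0 -0.006 0 0 0 0;0 0 -0.006 0 0 0 0;0 0 -0.006 0 0 0 0;0 0 0 0 0 0 0'; python3 -m jog '0 0 -0.006 0 0 0 0;0 0 -0.006 0 0 0 0;0 0 -0.01 0 0 0 0;0 0 -0.02 0 0 0 0;0 0 0 0 0 0 0'
python3 - <<'E'
from h import *
import cv2
a=cv2.resize(r.get_image("side")["color"][130:260,190:330],(400,371))
b=cv2.resize(r.get_image("wrist")["color"],(400,300))
c=np.zeros((371,800,3),np.uint8);c[:,:400]=a;c[:300,400:]=b
cv2.imwrite("pics/c3.png",c[:,:,::-1])
E
```

```text
time_s: 6.7
ee_pos: [491.7, 234.4, 73.3]
eef_rot: [0.583, 0.813, 0.001, 0.001]
ft_force: [-0.4, 0.3, -0.2]
finger_gap: 1.0
grasp_force: 0.0
time_s: 7.2
ee_pos: [492.9, 234.7, 117.2]
eef_rot: [0.583, 0.813, 0.002, 0.002]
ft_force: [0.5, 0.9, -0.1]
finger_gap: 0.2
grasp_force: 0.0
```

View pics/c3.png

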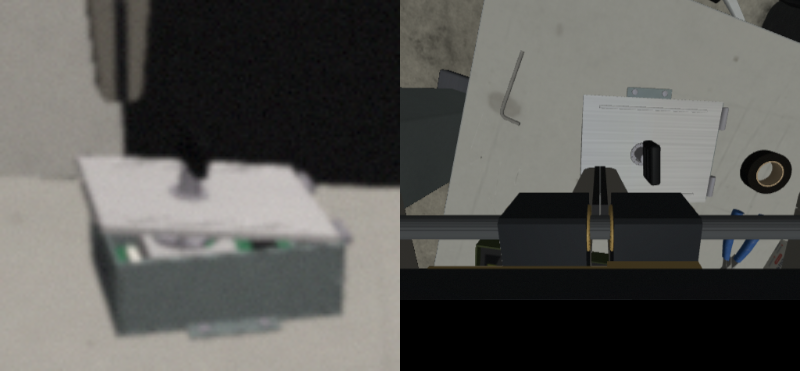

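Run:
```python
from h import *
i=cam("wrist");T=np.linalg.inv(i["T_tool_cam"])
for z in(0,-10,-20,-30,-40):
    for y in (0,):
        p=T[:3,:3]@np.array([0,y,z])+T[:3,3];print(z,(i["cx"]-i["fx"]*p[0]/p[2])*400/512+400,(i["cy"]+i["fy"]*p[1]/p[2])*300/384)
s=cam("side");M=np.linalg.inv(s["cam_to_world"])
for z in(0,10,20,30):
    P=np.array(r.sense()["ee_pos"])+[0,0,z];p=M[:3,:3]@P+M[:3,3];print(z,(s["cx"]-s["fx"]*p[0]/p[2]-190)*2.857,(s["cy"]+s["fy"]*p[1]/p[2]-130)*2.857)
```

```text
0 599.5016280251918 166.91099914522
-10 599.4940911574247 170.64846297560678
-20 599.4857657763337 174.77694335542495
-30 599.4765213092362 179.36119008440787
-40 599.4661966698477 184.48108437846972
0 112.66765974778983 141.8117822463127
10 112.3756696927736 127.17183619723569
20 112.08112256636961 112.40368240095248
30 111.78398463093599 97.50562930239788
```

Run:
```python
from h import *
s=r.sense();i=cam("wrist")
for dz in(0,15,26,35):
    M=np.eye(4);M[:3,:3]=R.from_quat(s["eef_rot"]).as_matrix();M[:3,3]=np.array(s["ee_pos"])+[0,0,dz];M=M@i["T_tool_cam"]
    a=onz("wrist",156,66.6,3,M);b=onz("wrist",130.6,151,3,M);t=onz("wrist",(766-400)*1.28,171*1.28,19,M);print(dz,a,b,np.linalg.norm(a-b),"tape",t)
a=onz("top",223,291.5,3);b=onz("top",267,297,3);print(a,b,np.linalg.norm(a-b),"tape",onz("top",249,116,19))
```

```text
0 [359.16912698 312.01074265   3.        ] [353.69736424 221.87782559   3.        ] 90.29885339690382 tape [717.64240601 270.83237358  19.        ]
15 [353.76290831 312.72608555   3.        ] [348.02151474 218.15170876   3.        ] 94.74848994431069 tape [730.58065439 269.44569255  19.        ]
26 [349.79834795 313.25067036   3.        ] [343.8592251  215.41922308   3.        ] 98.01155674574242 tape [740.06870319 268.42879314  19.        ]
35 [346.55461675 313.6798761    3.        ] [340.4537154  213.18355298   3.        ] 100.68133867418649 tape [747.83165222 267.59678452  19.        ]
[359.91238264 314.75747888   3.        ] [350.79336196 224.9642042    3.        ] 90.2551312450858 tape [726.68073842 268.81725089  19.        ]
```

The hex key length confirms the reported tool pose. The side view therefore means the closed fingertips end about 25 mm short of the TCP, and the cover was simply not yet shut (0.12 rad). I'll keep pushing gently.

```bash
python3 -m jog '0 0 0.02 0 0 0 0;0 0 0.02 0 0 0 0;0 0 0.02 0 0 0 0;0 0 0.004 0 0 0 0;0 0 0.003 0 0 0 0;0 0 0.003 0 0 0 0;0 0 0.003 0 0 0 0;0 0 0.003 0 0 0 0'; python3 -m jog '0 0 0.002 0 0 0 0;0 0 0.002 0 0 0 0;0 0 0 0 0 0 0';python3 -m jog '0 0 0.001 0 0 0 0;0 0 0.001 0 0 0 0;0 0 0 0 0 0 0'
```

```text
time_s: 8.3
ee_pos: [490.8, 234.2, 38.2]
eef_rot: [0.583, 0.813, 0.0, 0.0]
ft_force: [-3.9, -0.8, 3.8]
finger_gap: 0.4
grasp_force: 1.7
time_s: 8.6
ee_pos: [490.7, 234.2, 34.0]
eef_rot: [0.583, 0.813, 0.0, 0.0]
ft_force: [-2.6, -1.1, 4.9]
finger_gap: 0.3
grasp_force: 2.5
time_s: 8.9
ee_pos: [490.7, 234.2, 33.9]
eef_rot: [0.583, 0.813, -0.0, -0.0]
ft_force: [-8.8, -2.9, 17.5]
finger_gap: 0.9
grasp_force: 9.0
```

The cover is shut: 17 N with no further travel, and the tips at 57.5 mm mean they sit about 24 mm behind the TCP when closed. Next I'll rise and go over the wing with the fingers partly open.

```bash
python3 -m jog '0 0 -0.01 0 0 0 0;0 0 -0.04 0 0 0 0;0 0 -0.04 0 0 0 0;0 0 -0.015 0 0 0 0.03;0 0.023 0 0 0 0 0.03;0 0.023 0 0 0 0 0.03;0 0 0 0 0 0 0.03;0 0 0 0 0 0 0.03'
python3 - <<'E'
from h import *
import cv2
s=r.sense();i=cam("wrist");M=np.eye(4);M[:3,:3]=R.from_quat(s["eef_rot"]).as_matrix();M[:3,3]=s["ee_pos"];M=M@i["T_tool_cam"];np.save("M.npy",M);print(s["ee_pos"],s["finger_gap"])
a=cv2.resize(r.get_image("side")["color"][130:260,190:330],(400,371))
cv2.imwrite("pics/w4.png",i["color"][:,:,::-1])
b=cv2.resize(i["color"],(400,300))
c=np.zeros((371,800,3),np.uint8);c[:,:400]=a;c[:300,400:]=b
cv2.imwrite("pics/c4.png",c[:,:,::-1])
E
```

```text
time_s: 9.7
ee_pos: [533.4, 248.6, 135.6]
eef_rot: [0.583, 0.813, -0.001, -0.001]
ft_force: [0.4, -0.7, 0.4]
finger_gap: 30.0
grasp_force: 0.0
[533.41525934 248.63512876 135.62080061] 30.00880094468561
```

View pics/c4.png

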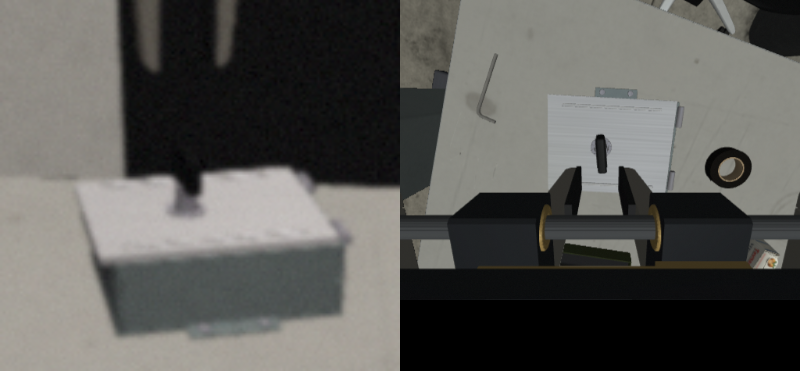

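The cover is shut flat. The fingers straddle the line of the wing, with tips at (150,70) and (222,65) in the side view. In the wrist view the wing is at (600,153), nearly centred. I'll measure its axis offset and angle.

Run:
```python
from h import *
import cv2
w=cv2.imread("pics/w4.png");M=np.load("M.npy");g=w.max(axis=2)
m=np.zeros_like(g);m[160:230,236:280]=(g[160:230,236:280]<60)
n,l,st,ce=cv2.connectedComponentsWithStats(m);k=1+np.argmax(st[1:,4]);print(st[k])
yy,xx=np.where(l==k)
for row in range(st[k][1],st[k][1]+st[k][3],6):
    x=xx[yy==row];
    if len(x):
        p=onz("wrist",x.min()-.5,row,100.5,M);q=onz("wrist",x.max()+.5,row,100.5,M)
        f=lambda P:((P-c0)@X,(P-c0)@Y)
        print(row,x.min(),x.max(),np.round(f(p),1),np.round(f(q),1))
print("tcp case",[np.round((r.sense()["ee_pos"]-c0)@a,1) for a in(X,Y)])
# cover edge angle: bright cover edges front & hinge
```

```text
[250 172  15  50 605]
172 256 258 [-20.7  23.5] [-18.2  23.6]
178 250 261 [-25.3  18.2] [-15.5  18.8]
184 250 263 [-25.   13.2] [-13.5  13.8]
190 251 263 [-23.9   8.1] [-13.2   8.7]
196 251 263 [-23.7   3. ] [-12.9   3.6]
202 252 263 [-22.6  -2.2] [-12.5  -1.6]
208 252 264 [-22.3  -7.5] [-11.4  -6.8]
214 253 263 [-21.2 -12.7] [-11.9 -12.2]
220 254 263 [-20.  -18.1] [-11.5 -17.6]
tcp case [np.float64(-19.6), np.float64(-0.1)]
```

```bash
python3 -m jog '0 0.0016 0 0 0 -4 0.03;0 0 0.02 0 0 0 0.03;0 0 0.02 0 0 0 0.03;0 0 0.02 0 0 0 0.03;0 0 0.01 0 0 0 0.03;0 0 0.01 0 0 0 0.03;0 0 0.0025 0 0 0 0.03;0 0 0 0 0 0 0.03' ; python3 -m jog '0 0 0 0 0 0 0.016;0 0 0 0 0 0 0.01;0 0 0 0 0 0 0.008;0 0 0 0 0 0 0.006;0 0 0 0 0 0 0.004' 15
```

```text
time_s: 10.65
ee_pos: [535.7, 249.4, 54.4]
eef_rot: [0.554, 0.833, 0.0, 0.0]
ft_force: [0.1, 0.0, 0.1]
finger_gap: 30.0
grasp_force: 0.0
time_s: 11.15
ee_pos: [534.9, 249.0, 54.3]
eef_rot: [0.554, 0.833, -0.001, -0.0]
ft_force: [-5.4, -2.8, 3.6]
finger_gap: 9.9
grasp_force: 15.0
```

Gripped (15 N, gap 9.9 mm). I'll apply light pressure, then feel for the slot.

```bash
python3 -m jog '0 -0.0006 0.001 0 0 0 0;0 0 0 0 0 0 0;0 0 0 0 0 0 0'; python3 -m jog '0 0 0.001 0 0 0 0;0 0 0 0 0 0 0'; python3 -m jog '0 0 0 0 0 2 0;0 0 0 0 0 2 0;0 0 0 0 0 2 0;0 0 0 0 0 0 0'
```

```text
time_s: 11.45
ee_pos: [534.9, 249.0, 53.6]
eef_rot: [0.554, 0.833, -0.0, -0.0]
ft_force: [-4.6, -2.4, 5.2]
finger_gap: 9.9
grasp_force: 15.0
time_s: 11.65
ee_pos: [535.0, 249.0, 53.5]
eef_rot: [0.554, 0.833, -0.0, -0.0]
ft_force: [-7.5, -3.2, 10.8]
finger_gap: 9.7
grasp_force: 15.0
time_s: 12.05
ee_pos: [534.9, 249.0, 53.5]
eef_rot: [0.597, 0.802, -0.0, -0.0]
ft_force: [-7.1, -4.4, 11.6]
finger_gap: 9.8
grasp_force: 15.0
```

```bash
python3 -m jog '0 -0.001 -0.0006 0 0 0 0;0 0 0 0 0 0 0'; python3 -m jog '0 0 0 0 0 2 0;0 0 0 0 0 2 0;0 0 0 0 0 0 0'; python3 -m jog '0 0 0 0 0 2 0;0 0 0 0 0 0 0'; python3 -m jog '0 0 0 0 0 2 0;0 0 0 0 0 0 0'
```

```text
time_s: 12.25
ee_pos: [534.9, 249.0, 53.6]
eef_rot: [0.597, 0.802, 0.001, 0.001]
ft_force: [-3.1, -2.5, 6.3]
finger_gap: 10.3
grasp_force: 15.0
time_s: 12.55
ee_pos: [534.8, 248.9, 53.6]
eef_rot: [0.625, 0.781, 0.0, 0.0]
ft_force: [-3.8, -1.8, 6.4]
finger_gap: 10.0
grasp_force: 15.0
time_s: 12.75
ee_pos: [534.7, 248.9, 53.6]
eef_rot: [0.638, 0.77, 0.0, 0.0]
ft_force: [-2.4, -3.1, 7.1]
finger_gap: 10.0
grasp_force: 15.0
time_s: 12.95
ee_pos: [534.7, 248.9, 53.6]
eef_rot: [0.652, 0.759, 0.0, 0.0]
ft_force: [-2.6, -2.4, 6.3]
finger_gap: 10.1
grasp_force: 15.0
```

```bash
for k in 1; do python3 -m jog '0 0 0 0 0 2.5 0;0 0 0 0 0 0 0'; python3 -m jog '0 0 0 0 0 2.5 0;0 0 0 0 0 0 0'; python3 -m jog '0 0 0 0 0 2.5 0;0 0 0 0 0 0 0'; done
```

```text
time_s: 13.15
ee_pos: [534.6, 248.9, 53.6]
eef_rot: [0.668, 0.744, 0.0, 0.0]
ft_force: [-3.7, -1.8, 7.2]
finger_gap: 10.0
grasp_force: 15.0
time_s: 13.35
ee_pos: [534.6, 248.9, 53.5]
eef_rot: [0.684, 0.729, 0.0, 0.0]
ft_force: [-3.5, -1.9, 7.2]
finger_gap: 9.6
grasp_force: 15.0
time_s: 13.55
ee_pos: [534.6, 248.9, 53.6]
eef_rot: [0.7, 0.714, 0.0, 0.0]
ft_force: [-2.8, -2.8, 6.5]
finger_gap: 9.6
grasp_force: 15.0
```

```bash
python3 -m jog '0 0 0 0 0 2.5 0;0 0 0 0 0 0 0'; python3 -m jog '0 0 0 0 0 2.5 0;0 0 0 0 0 0 0'; python3 -m jog '0 0 0 0 0 2.5 0;0 0 0 0 0 0 0'
```

```text
time_s: 13.75
ee_pos: [534.5, 248.9, 53.5]
eef_rot: [0.715, 0.699, 0.0, 0.0]
ft_force: [-4.0, -1.7, 6.8]
finger_gap: 9.8
grasp_force: 15.0
time_s: 13.95
ee_pos: [534.5, 248.9, 53.4]
eef_rot: [0.73, 0.683, 0.0, 0.0]
ft_force: [-3.7, -2.3, 6.5]
finger_gap: 9.8
grasp_force: 15.0
time_s: 14.15
ee_pos: [534.4, 248.9, 53.4]
eef_rot: [0.745, 0.667, 0.0, 0.0]
ft_force: [-3.7, -2.5, 5.6]
finger_gap: 9.8
grasp_force: 15.0
```

```bash
python3 -m jog '0 0 0.0006 0 0 0 0;0 0 0 0 0 0 0;0 0 0 0 0 0 0'; python3 -m jog '0 0 0 0 0 2 0;0 0 0 0 0 0 0'; python3 -m jog '0 0 0 0 0 2 0;0 0 0 0 0 0 0'
```

```text
time_s: 14.45
ee_pos: [534.5, 248.9, 53.2]
eef_rot: [0.745, 0.667, 0.0, 0.0]
ft_force: [-5.1, -1.9, 8.4]
finger_gap: 9.8
grasp_force: 15.0
time_s: 14.65
ee_pos: [534.4, 248.9, 53.0]
eef_rot: [0.757, 0.654, 0.0, 0.0]
ft_force: [-3.5, -2.3, 7.6]
finger_gap: 9.8
grasp_force: 15.0
time_s: 14.85
ee_pos: [534.3, 249.0, 52.5]
eef_rot: [0.768, 0.641, 0.0, 0.0]
ft_force: [-3.0, -1.8, 5.0]
finger_gap: 9.9
grasp_force: 15.0
```

```bash
python3 -m jog '0 0 0.0008 0 0 0 0;0 0 0.0008 0 0 0 0;0 0 0 0 0 0 0'; python3 -m jog '0 0 0.001 0 0 0 0;0 0 0 0 0 0 0'
```

```text
time_s: 15.15
ee_pos: [534.4, 248.9, 50.9]
eef_rot: [0.767, 0.641, 0.0, 0.0]
ft_force: [-3.1, -1.4, 5.8]
finger_gap: 9.7
grasp_force: 15.0
time_s: 15.35
ee_pos: [534.3, 248.9, 50.0]
eef_rot: [0.767, 0.641, 0.0, 0.0]
ft_force: [-2.4, -1.4, 5.8]
finger_gap: 9.5
grasp_force: 15.0
```

The pin has dropped into the slot. I'll push further in, watching the force.

```bash
python3 -m jog '0 0 0.001 0 0 0 0;0 0 0.001 0 0 0 0;0 0 0.001 0 0 0 0;0 0 0.001 0 0 0 0;0 0 0 0 0 0 0' 25; python3 -m jog '0 0 0.001 0 0 0 0;0 0 0.001 0 0 0 0;0 0 0.001 0 0 0 0;0 0 0 0 0 0 0'; python3 -m jog '0 0 0.0008 0 0 0 0;0 0 0 0 0 0 0;0 0 0 0 0 0 0'
```

```text
time_s: 15.85
ee_pos: [534.4, 249.0, 46.3]
eef_rot: [0.767, 0.641, 0.0, 0.0]
ft_force: [-4.9, -2.0, 7.6]
finger_gap: 9.8
grasp_force: 25.0
time_s: 16.25
ee_pos: [534.4, 248.9, 43.5]
eef_rot: [0.767, 0.641, 0.0, 0.0]
ft_force: [-4.8, -3.2, 10.0]
finger_gap: 9.8
grasp_force: 25.0
time_s: 16.55
ee_pos: [534.4, 249.0, 42.9]
eef_rot: [0.767, 0.641, 0.0, 0.0]
ft_force: [-5.5, -2.1, 9.4]
finger_gap: 9.9
grasp_force: 25.0
```

```bash
python3 -m jog '0 0 0.0005 0 0 0 0;0 0 0 0 0 0 0;0 0 0 0 0 4 0;0 0 0 0 0 4 0;0 0 0 0 0 0 0'
python3 - <<'E'
from station import r
s=r.sense();print(s["ft_torque"],s["qpos"][5])
E
python3 -m jog '0 0 0 0 0 4 0;0 0 0 0 0 4 0;0 0 0 0 0 4 0;0 0 0 0 0 4 0;0 0 0 0 0 0 0'
python3 - <<'E'
from station import r
s=r.sense();print(s["ft_torque"],s["qpos"][5])
E
```

```text
time_s: 17.05
ee_pos: [534.2, 249.0, 42.1]
eef_rot: [0.811, 0.586, 0.0, -0.0]
ft_force: [-5.3, -2.5, 8.7]
finger_gap: 10.2
grasp_force: 25.0
[-4.56548205e-01  1.10669273e+00 -5.35082073e-04] 0.5509213210396967
time_s: 17.55
ee_pos: [534.0, 249.1, 42.0]
eef_rot: [0.884, 0.467, -0.0, -0.0]
ft_force: [-5.0, -2.2, 9.2]
finger_gap: 9.7
grasp_force: 25.0
[-0.39831262  1.1934845  -0.04618015] 0.8301729325763243
```

```bash
python3 -m jog '0 0 0 0 0 6 0;0 0 0 0 0 6 0;0 0 0 0 0 6 0;0 0 0 0 0 6 0;0 0 0 0 0 6 0;0 0 0 0 0 0 0';python3 -m jog '0 0 0 0 0 6 0;0 0 0 0 0 6 0;0 0 0 0 0 6 0;0 0 0 0 0 6 0;0 0 0 0 0 0 0'
python3 - <<'E'
from station import r
s=r.sense();print(s["ft_torque"],s["qpos"][5])
E
python3 -m jog '0 0 0 0 0 3 0;0 0 0 0 0 3 0;0 0 0 0 0 0 0'
python3 - <<'E'
from station import r
s=r.sense();print(s["ft_torque"],s["qpos"][5])
E
```

```text
time_s: 18.15
ee_pos: [533.7, 249.5, 41.9]
eef_rot: [0.975, 0.222, -0.0, -0.001]
ft_force: [-6.5, -1.0, 9.0]
finger_gap: 10.1
grasp_force: 25.0
time_s: 18.65
ee_pos: [533.6, 249.8, 41.9]
eef_rot: [1.0, 0.014, -0.001, -0.001]
ft_force: [-6.1, 0.1, 8.7]
finger_gap: 9.7
grasp_force: 25.0
[ 0.08981088  1.31806567 -0.02002298] 1.773386554218997
time_s: 18.95
ee_pos: [533.6, 249.9, 41.9]
eef_rot: [0.999, -0.038, -0.001, -0.001]
ft_force: [-5.6, 1.0, 8.8]
finger_gap: 9.8
grasp_force: 25.0
[ 0.12389946  1.35509367 -0.05763278] 1.8770278771912468
```

```bash
t(){ python3 -c "
from station import r
s=r.sense();print(s['ft_torque'][2],s['qpos'][5])"; }; python3 -m jog '0 0 0 0 0 2 0;0 0 0 0 0 0 0'|sed -n '2p;4p';t; python3 -m jog '0 0 0 0 0 2 0;0 0 0 0 0 0 0'|sed -n '2p;4p';t;python3 -m jog '0 0 0 0 0 2 0;0 0 0 0 0 0 0'|sed -n '2p;4p';t
```

```text
ee_pos: [533.6, 250.0, 41.9]
ft_force: [-6.9, 0.6, 9.2]
-0.05657753791795213 1.9114598108191203
ee_pos: [533.6, 250.0, 41.9]
ft_force: [-7.0, 1.4, 7.9]
0.08648599302027055 1.9464032724453821
ee_pos: [533.6, 250.0, 41.9]
ft_force: [-6.0, 1.4, 8.4]
-0.0628223924531209 1.9812719608860936
```

```bash
t(){ python3 -c "
from station import r
s=r.sense();print(s['ft_torque'][2],s['qpos'][5])"; }; python3 -m jog '0 0 0 0 0 2 0;0 0 0 0 0 0 0'|sed -n '2p;4p';t; python3 -m jog '0 0 0 0 0 1.5 0;0 0 0 0 0 0 0'|sed -n '2p;4p';t
```

```text
ee_pos: [533.6, 250.0, 41.9]
ft_force: [-6.1, 1.9, 8.6]
-0.04050709277166623 2.0161898358276984
ee_pos: [533.6, 250.1, 41.9]
ft_force: [-6.7, 1.3, 8.3]
-0.03284523517600761 2.0421533150486884
```

```bash
python3 -m jog '0 0 -0.001 0 0 0 0;0 0 -0.001 0 0 0 0;0 0 0 0 0 0 0'|sed -n '2p;4p'; python3 -m jog '0 0 -0.0008 0 0 0 0;0 0 0 0 0 0 0'|sed -n '2p;4p'
```

```text
ee_pos: [533.6, 250.1, 43.9]
ft_force: [-6.6, 1.3, 8.7]
ee_pos: [533.6, 250.1, 44.6]
ft_force: [-6.5, 2.3, 8.1]
```

```bash
python3 -m jog '0 0 -0.0008 0 0 0 0;0 0 0 0 0 0 0'|sed -n '2p;4p'; python3 -m jog '0 0 -0.0008 0 0 0 0;0 0 0 0 0 0 0'|sed -n '2p;4p'; python3 -m jog '0 0 -0.0006 0 0 0 0;0 0 0 0 0 0 0'|sed -n '2p;4p'
```

```text
ee_pos: [533.6, 250.1, 45.4]
ft_force: [-6.1, 0.8, 6.5]
ee_pos: [533.6, 250.1, 46.1]
ft_force: [-5.6, 1.3, 6.9]
ee_pos: [533.6, 250.1, 46.6]
ft_force: [-5.9, 1.1, 7.2]
```

```bash
python3 -m jog '0 0 -0.0006 0 0 0 0;0 0 0 0 0 0 0'|sed -n '2p;4p'; python3 -m jog '0 0 -0.0006 0 0 0 0;0 0 0 0 0 0 0'|sed -n '2p;4p'; python3 -c "
from station import r
s=r.sense();print(s['ft_torque'][2],s['qpos'][5])"
```

```text
ee_pos: [533.6, 250.0, 46.7]
ft_force: [-4.6, 3.7, 2.2]
ee_pos: [533.5, 250.0, 46.7]
ft_force: [-3.1, 4.9, -1.1]
0.018006324221939516 2.041995629542829
```

The stud stopped rising at about 8.4 mm with the pin seated in the notch. I'll release and retreat.

```bash
python3 -m jog '0 0 0 0 0 0 0.012;0 0 0 0 0 0 0.02;0 0 0 0 0 0 0.03;0 0 0 0 0 0 0.03;0 0 -0.01 0 0 0 0.03;0 0 -0.03 0 0 0 0.03;0 0 -0.04 0 0 0 0.03;0 0 -0.04 0 0 0 0.03;0 0 0 0 0 0 0.03'
python3 - <<'E'
from h import *
import cv2
a=cv2.resize(r.get_image("side")["color"][130:260,190:330],(400,371))
b=cv2.resize(r.get_image("wrist")["color"],(400,300))
c=np.zeros((371,800,3),np.uint8);c[:,:400]=a;c[:300,400:]=b
cv2.imwrite("pics/c5.png",c[:,:,::-1])
E
```

```text
time_s: 22.35
ee_pos: [538.7, 249.9, 175.8]
eef_rot: [0.993, -0.12, 0.006, -0.002]
ft_force: [-0.1, -0.1, 0.9]
finger_gap: 30.0
grasp_force: 0.0
```

View pics/c5.png

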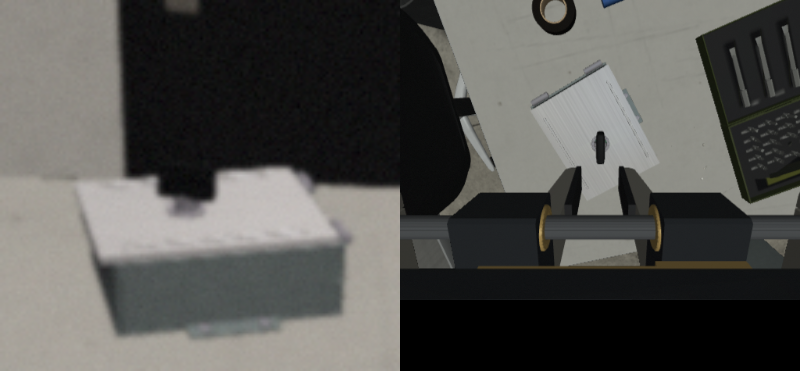

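The cover is shut flat. The wing is at (187,185) in the side view, turned round and sitting lower, and the gripper is clear.

```bash
python3 -c "
from station import r
print(r.job_done())"
```

```text
the job is handed in; nothing more can be done
None
```

The cover is shut, and the wing stud is pushed in, turned clockwise and seated in its notch at about 8.4 mm by my estimate. The gripper has let go and is clear, and the job was handed in at about 22 s.

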